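# Line up the bonding-jig lid on its hinge and hold it for pinning

## Robot

A 6-joint arm with a two-finger parallel gripper is mounted at the origin on a cart in front of the work surface, level with it; the furniture and walls round the work are solid. World frame = base frame: x ahead of the robot, y to its left, z up, the work surface at z = 0. Lengths are in mm, angles in rad, forces in N, time in s.
With the tool pointing down it reaches from about 275 to 825 mm from the base axis. Payload 5.2 kg.
Tool frame: the origin (TCP) lies at the very end of the fingers, on their centre line; the grasp point (between the pads) lies 19 mm behind it; z points along the fingers, y is the line along which they close (so a half turn about z gives the same grasp; the last joint's range is limited). The gripper opens to 93 mm and grips with 3 to 60 N. Pads are 15 mm wide; open, the fingers measure 128 mm over their backs; the gripper's body (75 mm by 188 mm) begins 65 mm behind the grasp point.
Start: joints at [0.94, 0.259, 1.535, -0, 1.348, -0.203], TCP at [228.158, 500.449, 218.653] pointing down, gripper open.
Joint ranges: [-3.14, 3.14], [-0.91, 2.08], [0.19, 2.58], [-1.22, 4.36], [0.22, 2.71], [-3.12, 3.12]. Speed limits (rad/s): [2.57, 2.57, 3.14, 3.14, 3.14, 3.14].

## Interface

Orientations are given as [roll, pitch, yaw] about the fixed x, y, z axes, in that order (R = Rz(yaw) Ry(pitch) Rx(roll)).
In Python, from bench import robot gives the robot as it stands. The module is installed in compiled form; this text tells all that it offers. Calls block until the motion is done:
- robot.move_ptp(position, orientation): joint-space move of the TCP to a pose.
- robot.move_linear(position, ori=None, speed=150, f_stop=None): straight line of the TCP; ori=None keeps the orientation; speed is the mean speed in mm/s. With f_stop (N) it stops when the force on the tool has changed by that much, and returns True; else False.
- robot.move_j(angles): joint-space move.
- robot.move_gripper(opening): opening from 0.0 (shut) to 1.0 (fully open); the grip force is fixed at half the most; returns when the fingers have stopped.
- robot.sleep(seconds).
- robot.inverse_kinematics(position, orientation): joint angles nearest the present ones, or None.
- robot.get_image(name): name is "scene" or "side" or "wrist"; returns a dict with "img" (384x512x3 uint8, blue, green, red), "fovy" (degrees; the focal length in pixels is half the picture's height over the tangent of half this angle, whatever the lens; pixels are square), "cx", "cy" (the principal point, pixels), "k1" (the pictures are not rectified: a ray, as slopes to the right and down, at radius r is drawn at 1 + k1 r^2 times it, then the intrinsics apply), "eye" and "orientation" of the camera in the world. Camera axes: x right, y down, z forward; pixel columns grow to the right and rows downward; lengths in mm; the calibration is good to about 2 mm. A picture is of the moment at which its call begins. There is no depth.
A pose or a line that the arm cannot do raises robot.MotionError and nothing moves.
- robot.hand_in(): hands the job in; it is judged then, once.
Readings, each from a call of its own:
- robot.current_t(): time.
- robot.current_qpos(): joint angles.
- robot.current_joint_vel(): joint speeds.
- robot.current_joint_efforts(): joint torques, N m.
- robot.current_tcp_pos(): TCP position.
- robot.current_eef_rot(): TCP orientation.
- robot.current_contact_force(): force on the tool from outside, world axes, zero at the start.
- robot.current_ft_torque(): the same for the moment, N m.
- robot.current_gripper_width(): opening from 0.0 (shut) to 1.0 (fully open).
- robot.current_finger_force(): force on a finger pad.
Only numpy, scipy, OpenCV 4.12 (cv2) and the standard library are available. Lean on these libraries where they do the work, as an engineer would, in place of code of your own. Each camera call takes 0.05 s, during which the arm holds its last target. There are 200 camera calls.

## Task

Draw the hinge pin of the aluminium slide-bonding jig out to its stop by its black knob, then take the jig's lid from the white draining stand and bring it upright to the jig, rubber plungers towards the jig's front, with its knuckle between the two fixed knuckles so that all three bores line up. Finish while still holding the lid there in the gripper, upright, still, and not resting on the jig, so that I can push the pin back through; leave the other things on the bench where they are.

Things in the scene. Friction and masses are not known exactly. Their poses are not given: they have to be found in the camera images.
- jig: Fixed aluminium bonding jig for thin sections: base plate 150 x 150 mm, its top 20 mm above the bench, four glass slides with rock chips on it (tops 27 mm). Origin: centre of its underside; x from its front edge to the hinge at its back, y along the hinge axis towards the pin's knob, z up. Behind the hinge stands the jamb block, 100 mm long along y, 49 mm high, with the fixed hinge leaf.
- jig_bore (a point): Point on the jig's hinge axis midway between the two fixed steel knuckles (jig x 41, y 0, z 48 mm); axes as the jig's. Each knuckle: 16 mm outside, bore 10 mm, at 20 to 42 mm either side of this point. The 40 mm gap takes the lid's knuckle, lowered from above; below it 20 mm are free down to the base, behind the axis 14 mm to the cut-back jamb block.
- hinge_pin (a joint): 8 mm steel hinge pin, captive in the jig, sliding along the hinge axis. 0 m: home, through both fixed knuckles; grows as it is pulled towards the jig's +y; 0.080 m: stop. From 0.070 m on the gap between the knuckles is clear. Friction about 2 N; it stays where it is left. Its nose tapers from 8 to 3 mm.
- pin_knob (a point): centre of the pin's black knurled knob, a cylinder of 20 mm diameter and 30 mm length lying along the hinge axis, 48 mm above the bench; moves with the pin
- stand: Fixed white plastic draining stand, 120 x 150 mm, 55 mm high. Two notched cheeks (y = -45 and 45 mm) with 12 mm wide notches across x; the lid stands loosely in the middle notch, its plate's lower edge 30 mm above the bench. Origin: centre of its underside; z up, the lid's plate lies along y.
- lid: Loose lid of the jig, about 0.4 kg, upright in the stand: aluminium plate 10 mm thick (x), 120 mm wide (y), z = 9 to 99 mm; black grip bar on its free upper edge. Under the plate is its steel knuckle: 16 mm outside, bore 10 mm, 35 mm long along y. Origin: centre of that bore; y along it, z to the free edge, -x to the plunger side. Fitted, its axes are parallel to the jig's.
- lid_bore (a point): centre of the bore of the lid's knuckle (the lid's origin), axes as the lid's
- lid_grip (a point): Centre of the lid's black plastic grip bar, 114 mm above the bore: 14 mm thick (lid x), 70 mm wide (lid y), z = 95 to 129 mm from the bore. Pinch it across its thickness, from above.
- lid_pads (a point): Point amid the four rubber plunger tips, 23 mm to the lid's -x side of the plate's mid-plane, 62 mm above the bore; the plungers fill z = 32 to 92 mm. Brass nuts stand out 4 mm on the other face.
- slide_box: dark green slide box, 108 x 205 x 39 mm, bystander at the back; origin under its centre
- rock_1: grey-brown rock, 63 x 74 x 44 mm, bystander; origin under its centre
- rock_2: reddish rock, 50 x 48 x 37 mm, bystander; origin under its centre
- sticky_notes: yellow note pad, 76 x 76 x 12 mm, bystander; origin under its centre
- blower: black rubber blower bulb with a red nozzle, 54 mm wide, 125 mm high, upright bystander; origin under its centre

How it is judged (in metres and radians):
On the way, in this order (a step that is already met when the one before it is completed fails the run):
1. the hinge pin is drawn out of the gap (value of joint hinge_pin above 0.07 m), for 0.2 s.
2. the lid is held in the gripper and lifted clear of the stand (contact force between the fingers and lid above 2 N and contact force between lid and stand below 0.1 N and height (world z) of lid_bore above 0.06 m), for 0.2 s.
At the end, for the whole second after the job is handed in: Gripper holding the lid, still, upright within 8 deg, plungers frontward, its bore within 2.5 mm of the fixed bores' axis in height and front-to-back, 5 mm along it, parallel within 3.4 deg; pin drawn 70 mm or more; lid bears on the jig with under 4 N; grip bar above 140 mm (x of lid_bore in the frame of jig_bore between -0.0025 and 0.0025 m and z of lid_bore in the frame of jig_bore between -0.0025 and 0.0025 m and y of lid_bore in the frame of jig_bore between -0.005 and 0.005 m and angle between the y axis of lid and the y axis of jig, either way round below 0.06 rad and angle between lid's own z axis and vertical below 0.14 rad and x of lid_pads in the frame of jig_bore below -0.005 m and height (world z) of lid_grip above 0.14 m and value of joint hinge_pin above 0.07 m and contact force between the fingers and lid above 2 N and contact force between lid and jig below 4 N and linear speed of lid below 0.02 m/s); the arm keeps its last pose, push and grip.
It fails at once if a bystander is shoved away (more than 30 mm) (distance of any of slide_box, rock_1, rock_2, blower, sticky_notes from where it was at the start of the episode above 0.03 m).
It also fails if it takes over 58 s, if anything falls off the work surface, if the arm or the gripper's body presses on something with over 40 N, if the wrist force passes 120 N, or if a joint passes its speed limit or range.

## Working session

There is one attempt and no reset: what is moved stays moved. The work goes in short steps, each a Python script; the robot and the scene stay as the last script left them, time stands still between calls to the robot, and variables do not carry over. Pictures are saved under pics/ and viewed, at most 10 in all, crops included, and the job is handed in when it is done.

```bash
mkdir -p pics; cat > h.py <<'E'
import numpy as np, cv2
from scipy.spatial.transform import Rotation as R
from bench import robot
def cam(n,save=None):
    d=robot.get_image(n)
    if save: cv2.imwrite('pics/'+save,d['img'])
    return d
def rot(d):
    o=np.array(d['orientation'],float)
    return o if o.shape==(3,3) else R.from_euler('xyz',o).as_matrix()
def K(d):
    f=192/np.tan(np.radians(d['fovy'])/2)
    return np.array([[f,0,d['cx']],[0,f,d['cy']],[0,0,1]])
def ray(d,uv):
    k=K(d);p=(np.array(uv,float)-[d['cx'],d['cy']])/k[0,0]
    rd=np.linalg.norm(p);r=rd
    for _ in range(30): r=rd/(1+d['k1']*r*r)
    p=p*(r/rd if rd>0 else 1)
    v=rot(d)@np.array([p[0],p[1],1]);return np.array(d['eye'],float),v/np.linalg.norm(v)
def onz(d,uv,z):
    e,v=ray(d,uv);return e+v*(z-e[2])/v[2]
def proj(d,P):
    c=rot(d).T@(np.array(P,float)-d['eye']);s=c[:2]/c[2]
    s=s*(1+d['k1']*(s@s));return s*K(d)[0,0]+[d['cx'],d['cy']]
def tri(obs):
    A=np.zeros((3,3));b=np.zeros(3)
    for d,uv in obs:
        e,v=ray(d,uv);M=np.eye(3)-np.outer(v,v);A+=M;b+=M@e
    x=np.linalg.solve(A,b)
    return x,[np.linalg.norm(proj(d,x)-uv) for d,uv in obs]
E
python3 - <<'E'
from h import *
for n in ('scene','side','wrist'):
    d=cam(n,n+'0.png');print(n,{k:v for k,v in d.items() if k!='img'})
a=[cv2.imread(f'pics/{n}0.png') for n in('scene','side')]
print(robot.current_eef_rot(),robot.current_t())
E
```

```text
scene {'fovy': 53.17492285883057, 'cx': 249.7545891001686, 'cy': 192.08605760825054, 'k1': -0.08999000734088745, 'eye': array([ -24.97246827, -615.95311766,  840.07729924]), 'orientation': array([-2.29395003,  0.01195967, -0.76051884])}
side {'fovy': 56.74600554470326, 'cx': 259.1233810735, 'cy': 192.39525685767, 'k1': -0.057386109472772937, 'eye': array([ 563.11288489, -912.30038532,  780.95492481]), 'orientation': array([-2.21173444, -0.01519203,  0.02526573])}
wrist {'fovy': 64.82529162281614, 'cx': 252.19172570167072, 'cy': 189.22722144255533, 'k1': -0.013729844511840008, 'eye': array([158.44472167, 532.11772421, 382.6768348 ]), 'orientation': array([2.86471034e+00, 1.58099368e-03, 1.14301227e+00])}
[-3.14027182e+00 -2.68207699e-04  2.71375877e+00] 0.15
```

View pics/scene0.png

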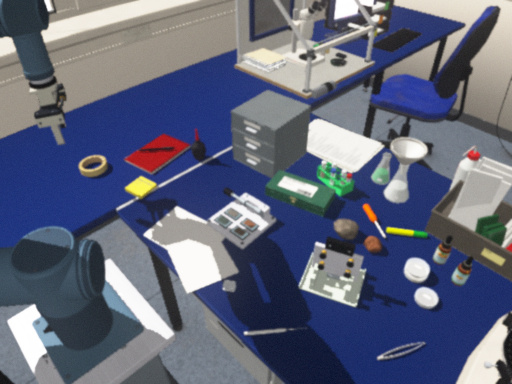

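View pics/side0.png

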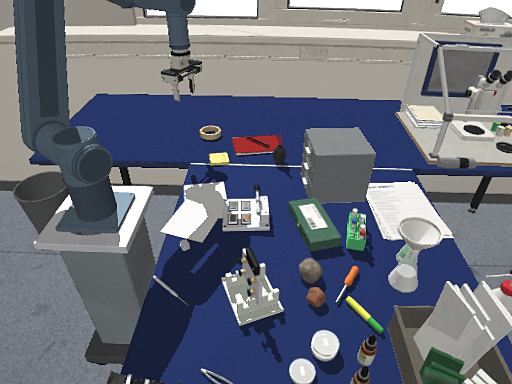

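Scene: jig at about (243,218) with its knob at (230,192); stand with lid at (335,270), lid plungers seen facing the camera. In side: jig (246,212), knob (257,190), stand (252,295), lid grip (251,262). Next, rough positions and closer wrist views.

```bash
python3 - <<'E'
from h import *
s=cam('scene');e=cam('side')
for n,a,b in (('knob',(229,191),(257,189)),('grip',(345,245),(251,262)),):
    print(n,tri([(s,a),(e,b)]))
print('jigfront..',onz(e,(246,212),20),onz(s,(243,218),20),'stand',onz(s,(335,275),40),onz(e,(252,298),40))
print('rock',onz(s,(346,228),20),'blower',onz(s,(198,150),50), onz(e,(280,155),50))
d=cam('wrist')
Rt=R.from_euler('xyz',robot.current_eef_rot()).as_matrix()
print('cam in tool',Rt.T@(d['eye']-robot.current_tcp_pos()),(Rt.T@rot(d)).round(3))
out=[]
for d,c in((s,(243,210)),(s,(335,268)),(e,(246,205)),(e,(252,285))):
    x,y=c; out.append(cv2.resize(d['img'][y-50:y+50,x-66:x+66],(400,300),interpolation=cv2.INTER_CUBIC))
cv2.imwrite('pics/crops.png',np.vstack([np.hstack(out[:2]),np.hstack(out[2:])]))
E
```

```text
knob (array([541.72803512,  87.34849167,  50.30266245]), [np.float64(0.14535303934776214), np.float64(0.1303476553069467)])
grip (array([ 539.5262832 , -337.48840464,  147.5078467 ]), [np.float64(0.5449537581812974), np.float64(0.54514137351067)])
jigfront.. [507.96662543  -3.36742116  20.        ] [512.82236705  -7.05058808  20.        ] stand [ 528.38990285 -334.81044663   40.        ] [ 542.6263418  -361.46469696   40.        ]
rock [ 700.34277249 -247.98681039   20.        ] blower [609.61616509 333.19662412  50.        ] [626.86465001 322.41594589  50.        ]
cam in tool [ 7.65280097e+01  8.70934858e-02 -1.64644104e+02] [[ 0.    -0.962 -0.274]
 [ 1.     0.    -0.   ]
 [ 0.    -0.274  0.962]]
```

View pics/crops.png

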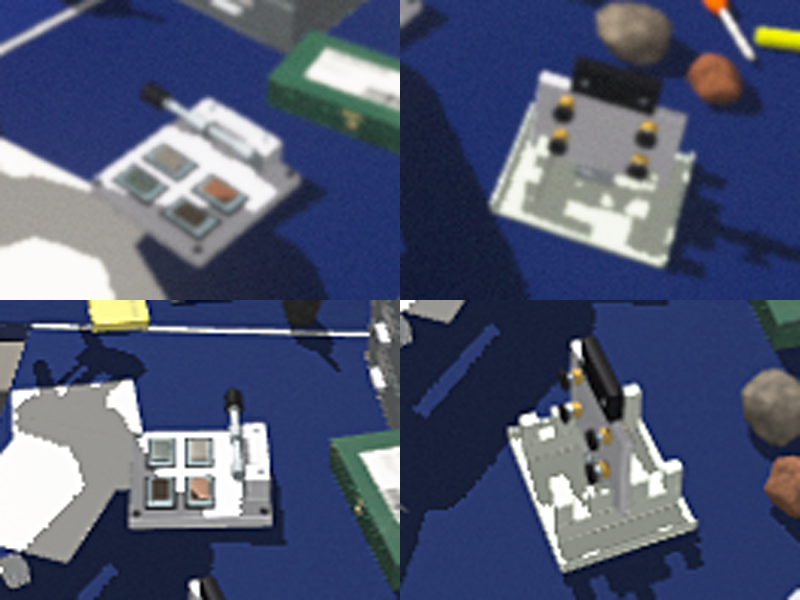

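Crops: knob is the black cylinder at the jig's far (+y) end, pin along about world y, jamb to +x. The lid's plungers face about world -x, grip bar on top running roughly along y. Now two wrist views of each.

```bash
python3 - <<'E'
from h import *
import pickle
o=[np.pi,0,np.pi/2]
D={}
for n,p in (('j1',(535,110,215)),('j2',(535,0,215)),('l1',(535,-290,250)),('l2',(535,-400,250))):
    robot.move_ptp(p,o); robot.sleep(.3); D[n]=cam('wrist')
    print(n,robot.current_t(),D[n]['eye'])
pickle.dump(D,open('D.pkl','wb'))
im=[cv2.resize(D[n]['img'],(400,300),interpolation=cv2.INTER_AREA) for n in D]
cv2.imwrite('pics/w4.png',np.vstack([np.hstack(im[:2]),np.hstack(im[2:])]))
E
```

```text
j1 2.4583 [534.21236414 186.86107254 379.77906498]
j2 3.325 [534.31389449  77.27374083 379.77643101]
l1 4.8 [ 534.67550426 -212.62831666  414.86375991]
l2 5.6667 [ 534.67069015 -322.60957126  415.21708902]
```

View pics/w4.png

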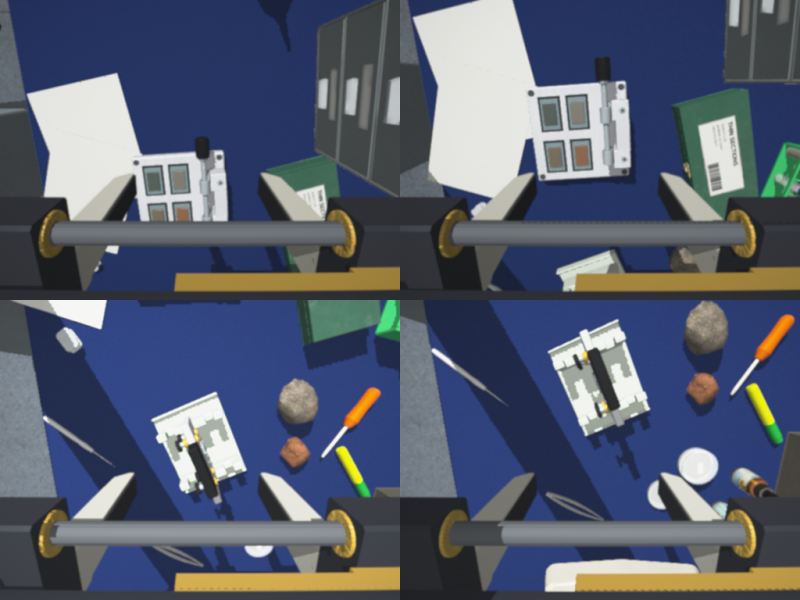

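Wrist views: jig nearly square to world (a few degrees), knob up at (602,68) in the top-right tile; stand/lid turned ~20°, grip bar from (590,350) to (618,412) in the bottom-right tile. Enlarged crop next.

```bash
python3 - <<'E'
from h import *
import pickle
D=pickle.load(open('D.pkl','rb'))
a=D['j2']['img'][60:240,150:310]; b=D['l2']['img'][20:200,180:340]
a,b=[cv2.resize(x,(400,450),interpolation=cv2.INTER_CUBIC) for x in(a,b)]
cv2.imwrite('pics/c2.png',np.hstack([a,b]))
E
```

```text
(no output)
```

View pics/c2.png

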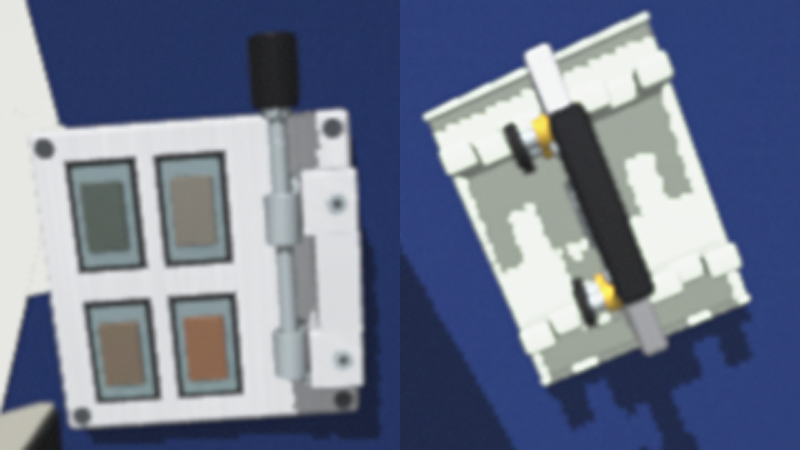

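```bash
python3 - <<'E'
from h import *
import pickle
D=pickle.load(open('D.pkl','rb'))
def blob(d,c,r,thr,inv=True):
    g=d['img'].max(2).astype(float); x,y=map(int,c)
    s=g[y-r:y+r+1,x-r:x+r+1]; w=np.clip(thr-s,0,None)
    Y,X=np.mgrid[y-r:y+r+1,x-r:x+r+1]; return np.array([(w*X).sum(),(w*Y).sum()])/w.sum()
j2,j1=D['j2'],D['j1']
uv=[blob(j2,(150+a/2.5,60+b/2.5),5,170) for a,b in((44,148),(332,128),(82,416),(343,399))]
P=[onz(j2,u,20) for u in uv]
for u,p in zip(uv,P): print(u.round(2),p.round(1), proj(j1,p).round(1))
c=np.mean(P,0); print('c',c,[np.linalg.norm(P[i]-P[k]).round(1) for i,k in((0,1),(2,3),(0,2),(1,3),(0,3),(1,2))])
vx=(P[1]-P[0])+(P[3]-P[2]); vy=(P[0]-P[2])+(P[1]-P[3])
print('yaw',np.degrees([np.arctan2(vx[1],vx[0]),np.arctan2(-vy[0],vy[1])]))
# heights by two views of upper two screws
for i in(0,1):
    try:
        u1=blob(j1,proj(j1,P[i]).round(),5,170); print('tri screw',tri([(j2,uv[i]),(j1,u1)]))
    except Exception as ex: print(ex)
# knob, grip blobs
def black(d,c,r,thr=60):
    m=(d['img'].max(2)<thr).astype(np.uint8); x,y=map(int,c)
    k=np.zeros_like(m);k[y-r:y+r,x-r:x+r]=m[y-r:y+r,x-r:x+r]
    n,l,s,cc=cv2.connectedComponentsWithStats(k); i=1+np.argmax(s[1:,4])
    cs,_=cv2.findContours((l==i).astype(np.uint8),0,2); return cc[i],s[i],cv2.minAreaRect(cs[0])
kb=[black(j2,(259,88),25),black(j1,(202/400*512,147*1.28),25)]
print(kb); print('knob',tri([(j2,kb[0][2][0]),(j1,kb[1][2][0])]))
gb=[black(D['l2'],(422-180,0),1) if 0 else black(D['l2'],(180+205/2.5,20+205/2.5),48),black(D['l1'],(203*1.28,168*1.28),45)]
print(gb); print('grip',tri([(D['l2'],gb[0][2][0]),(D['l1'],gb[1][2][0])]))
for d,g in zip((D['l2'],D['l1']),gb):
    bp=cv2.boxPoints(g[2]); q=np.array([onz(d,b,145) for b in bp]); print(onz(d,g[2][0],145).round(1),q.round(1).tolist())
E
```

```text
[167.2  119.04] [435.8  59.7  20. ] [173.8 208.2]
[282.58 110.78] [569.6  69.2  20. ] [280.2 201.1]
[182.19 227.43] [444.9 -76.   20. ] [187.4 300.7]
[287.23 219.85] [579.4 -65.4  20. ] [284.7 294.2]
c [507.4204029   -3.11684041  20.        ] [np.float64(134.1), np.float64(134.9), np.float64(136.1), np.float64(134.9), np.float64(190.5), np.float64(191.4)]
yaw [4.28303638 4.0075911 ]
tri screw (array([435.59033468,  59.69966474,  19.12743684]), [np.float64(0.03232398646416551), np.float64(0.02976121126788494)])
tri screw (array([569.64330067,  69.171981  ,  19.07920822]), [np.float64(0.022810958359189705), np.float64(0.021024260382743576)])
[(array([259.14337568,  87.71324864]), array([249,  73,  21,  31, 551], dtype=int32), ((259.1571044921875, 87.856201171875), (29.534435272216797, 19.090953826904297), 86.18592071533203)), (array([258.56781609, 188.62758621]), array([250, 176,  18,  27, 435], dtype=int32), ((258.5, 189.0), (26.0, 17.0), 90.0))]
knob (array([541.72541971,  92.95097821,  48.25382508]), [np.float64(0.017407811876273733), np.float64(0.015919642351531406)])
[(array([259.66637246, 100.78640777]), array([ 241,   62,   39,   79, 1133], dtype=int32), ((259.71697998046875, 101.4905776977539), (80.71305847167969, 15.109660148620605), 69.07550048828125)), (array([259.20689655, 217.96551724]), array([ 242,  183,   36,   71, 1015], dtype=int32), ((258.362060546875, 218.6551971435547), (72.42118072509766, 17.26966667175293), 68.19859313964844))]
grip (array([ 541.31336826, -321.05284626,  138.46831092]), [np.float64(0.2757700670032262), np.float64(0.24827093852804677)])
[ 541.4 -321.1  145. ] [[523.2, -293.0, 145.0], [535.0, -288.8, 145.0], [560.7, -350.9, 145.0], [548.2, -355.7, 145.0]]
[ 540.9 -318.5  145. ] [[520.8, -288.4, 145.0], [535.7, -282.2, 145.0], [562.3, -350.5, 145.0], [546.6, -357.5, 145.0]]
```

Jig centre (507.4,-3.1), yaw ≈4.1°; knob triangulated at z 48.3, consistent with the hinge axis. Lid grip ≈(541.2,-320), yaw ≈21.7°. Pull the pin.

```bash
python3 - <<'E'
from h import *
import pickle
a=np.radians(4.1); o=[np.pi,0,np.pi/2+a]; y=np.array([-np.sin(a),np.cos(a),0])
k=np.array([541.7,93.,29.3])+y*1.5
robot.move_ptp(k+[0,0,70],o)
robot.move_linear(k,speed=120)
robot.move_gripper(0); print('w',robot.current_gripper_width()*93,robot.current_finger_force(),robot.current_t())
print(robot.move_linear(k+y*79,speed=80,f_stop=15),robot.current_contact_force())
print((np.array(robot.current_tcp_pos())-k)@y, robot.current_t())
robot.move_gripper(.7)
robot.move_linear(np.array(robot.current_tcp_pos())+[0,0,80],speed=200)
robot.move_ptp((535,50,215),[np.pi,0,np.pi/2]); robot.sleep(.3)
D={'p1':cam('wrist')}
robot.move_ptp((541,-368,250),[np.pi,0,np.pi/2+np.radians(21.7)]); robot.sleep(.3); D['l3']=cam('wrist')
pickle.dump(D,open('D2.pkl','wb'))
print(robot.current_t(),D['l3']['eye'])
from itertools import chain
def black(d,c,r,thr=60):
    m=(d['img'].max(2)<thr).astype(np.uint8); x,y=map(int,c)
    k=np.zeros_like(m);k[y-r:y+r,x-r:x+r]=m[y-r:y+r,x-r:x+r]
    n,l,s,cc=cv2.connectedComponentsWithStats(k); i=1+np.argmax(s[1:,4])
    cs,_=cv2.findContours((l==i).astype(np.uint8),0,2); return cv2.minAreaRect(cs[0])
d=D['p1']; c=proj(d,(536,172,48)); r=black(d,c,25); print('knob now',onz(d,r[0],48),r)
d=D['l3']; c=proj(d,(541,-320,145)); r=black(d,c,48); print('grip',onz(d,r[0],148),r,[onz(d,b,150).round(1).tolist() for b in cv2.boxPoints(r)])
A=cv2.resize(D['p1']['img'][20:240,150:310],(400,550)); x,y=map(int,c)
B=cv2.resize(d['img'][max(y-110,0):max(y-110,0)+220,x-80:x+80],(400,550)); cv2.imwrite('pics/c3.png',np.hstack([A,B])); print(x,y)
E
```

```text
w 18.913200903103906 29.99998301267624 9.4167
True [ 1.06777838 -2.39918999  2.20530084]
72.3801606774314 10.2667
14.6333 [ 512.68406242 -296.35635555  414.88004729]
knob now [536.63466865 165.29969657  48.        ] ((255.2030487060547, 64.84264373779297), (31.491195678710938, 19.521690368652344), 85.91438293457031)
grip [ 540.48600005 -321.00935453  148.        ] ((270.9999694824219, 142.5), (13.999998092651367, 74.99998474121094), 0.0) [[547.4, -354.3, 150.0], [522.6, -293.9, 150.0], [533.6, -289.5, 150.0], [559.2, -349.6, 150.0]]
271 141
```

View pics/c3.png

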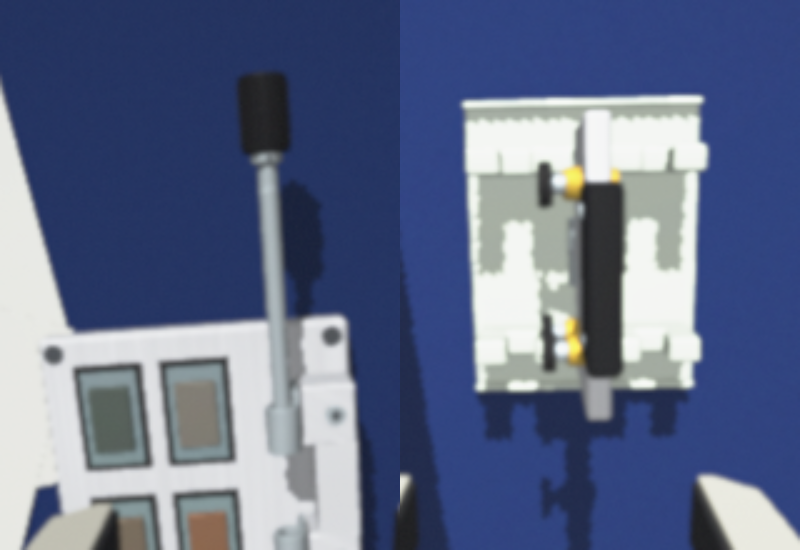

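The pin is out about 72.5 mm (the force stop tripped early); the knob is in line, gap clear. I'll draw it a bit further for margin, then grasp and lift the lid.

```bash
python3 - <<'E'
from h import *
import pickle
a=np.radians(4.1); o=[np.pi,0,np.pi/2+a]; y=np.array([-np.sin(a),np.cos(a),0])
k=np.array([541.7,93.,29.3])+y*(72.4+1.5)
robot.move_ptp(k+[0,0,75],o)
robot.move_linear(k,speed=150)
robot.move_gripper(0); print('w',robot.current_gripper_width()*93)
robot.move_linear(k+y*5.5,speed=30)
print((np.array(robot.current_tcp_pos())-k)@y, robot.current_contact_force(),robot.current_t())
robot.move_gripper(.6)
robot.move_linear(np.array(robot.current_tcp_pos())+[0,0,80],speed=200)
o=[np.pi,0,np.pi/2+np.radians(22)]; g=np.array([540.7,-321.4,120])
robot.move_ptp(g+[0,0,70],o)
robot.move_linear(g,speed=120)
f0=np.array(robot.current_contact_force())
robot.move_gripper(0); print('w',robot.current_gripper_width()*93,robot.current_finger_force(),robot.current_tcp_pos(),robot.current_t())
robot.move_linear(g+[0,0,90],speed=80); robot.sleep(.2)
print('dF',np.array(robot.current_contact_force())-f0,robot.current_t())
# above jig
o=[np.pi,0,np.pi/2+a]
b=np.array([507.42,-3.12,0])+41*np.array([np.cos(a),np.sin(a),0])
robot.move_ptp(b+[0,0,200],o); robot.sleep(.4)
D={n:cam(n) for n in('wrist','side','scene')}
pickle.dump(D,open('D3.pkl','wb')); print(robot.current_tcp_pos(),b,robot.current_t())
A=cv2.resize(D['wrist']['img'],(400,300)); out=[A]
for n in('side','scene'):
    u,v=map(int,proj(D[n],b+[0,0,110])); out.append(cv2.resize(D[n]['img'][v-45:v+60,u-70:u+70],(400,300),interpolation=cv2.INTER_CUBIC)); print(n,u-70,v-45)
out.append(cv2.resize(D['wrist']['img'][160:352,150:406],(400,300)))
cv2.imwrite('pics/c4.png',np.vstack([np.hstack(out[:2]),np.hstack(out[2:])]))
E
```

```text
w 19.17870799935147
0.2614023189885249 [  2.07399183 -21.10634224   1.01824878] 18.4083
w 13.340255365816969 29.93884027004242 [ 540.77684391 -321.61324505  120.0674322 ] 23.025
dF [-0.18873603  0.04149736 -4.11587596] 24.5
[ 5.48317287e+02 -3.31742505e-01  1.99948970e+02] [ 5.48315072e+02 -1.88604782e-01  0.00000000e+00] 26.275
side 188 145
scene 179 143
```

View pics/c4.png

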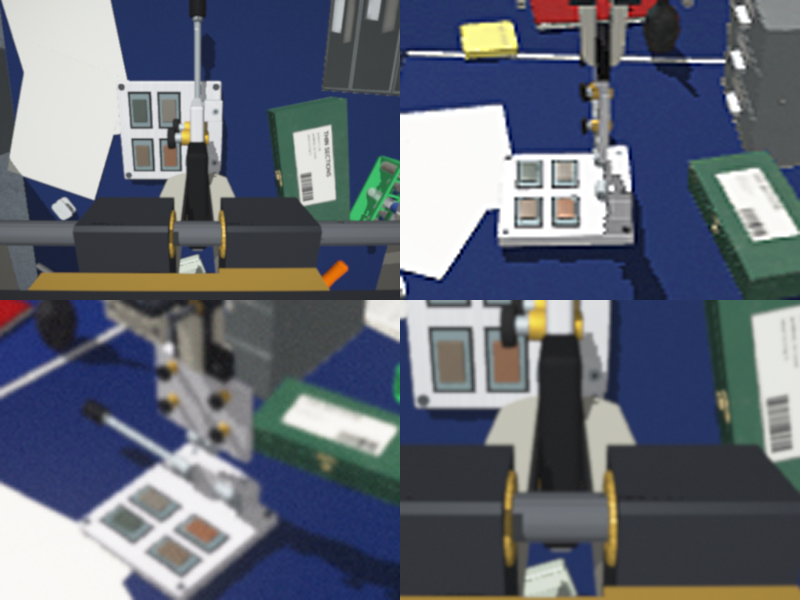

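Lid held and lifted (weight 4.1 N, width 13.3 mm); the pin did not move further at 21 N, so it is at its stop. Picture shows lid upright above the jig, plungers to the front. Lower to just above the knuckles and check with predicted points.

```bash
cat >> h.py <<'E'
a=np.radians(4.1); Rj=R.from_euler('z',a).as_matrix(); o=[np.pi,0,np.pi/2+a]
b=np.array([507.42,-3.12,0])+Rj@[41,0,0]
def overlay(D,zb,fn):
    L=lambda p: b+[0,0,zb]+Rj@np.array(p,float)
    J=lambda p: b+[0,0,48]+Rj@np.array(p,float)
    out=[]
    for n,(w,h) in (('wrist',(100,75)),('side',(100,75)),('scene',(100,75))):
        d=D[n]; c=proj(d,J([0,60 if n=='wrist' else 0,0]) if n=='wrist' else L([0,0,20]))
        x,y=int(c[0]-w/2),int(c[1]-h/2); y=max(y,0)
        im=cv2.resize(d['img'][y:y+h,x:x+w],(w*4,h*4),interpolation=cv2.INTER_CUBIC)
        P=[(L([sx,sy,sz]),(0,0,255)) for sx in(-5,5) for sy in(-60,60) for sz in(9,99)]
        P+=[(L([0,s,-8]),(255,0,255)) for s in(-17.5,17.5)]
        P+=[(J([0,s,8]),(0,255,0)) for s in(-42,-20,20,42)]+[(J([-34+sx-7,sy,-28]),(0,255,255)) for sx in(-67,67) for sy in(-67.5,67.5)]
        for p,col in P:
            u=((proj(d,p)-[x,y]+.5)*4).astype(int)
            cv2.drawMarker(im,(int(u[0]),int(u[1])),col,cv2.MARKER_CROSS,9,1)
        out.append(im); print(n,x,y)
    out.append(np.zeros_like(out[0])); cv2.imwrite('pics/'+fn,np.vstack([np.hstack(out[:2]),np.hstack(out[2:])]))
E
python3 - <<'E'
from h import *
import pickle
robot.move_linear(b+[0,0,169],ori=o,speed=60,f_stop=15); robot.sleep(.4)
p=np.array(robot.current_tcp_pos()); print(p-b,robot.current_eef_rot(),robot.current_t())
D={n:cam(n) for n in('wrist','side','scene')}; pickle.dump(D,open('D4.pkl','wb'))
overlay(D,p[2]-99,'c5.png')
E
```

```text
[ 9.00724707e-02 -1.37821542e-02  1.69223739e+02] [3.14120865e+00 1.12436366e-04 1.64237523e+00] 27.3417
wrist 202 84
side 208 157
scene 199 156
```

View pics/c5.png

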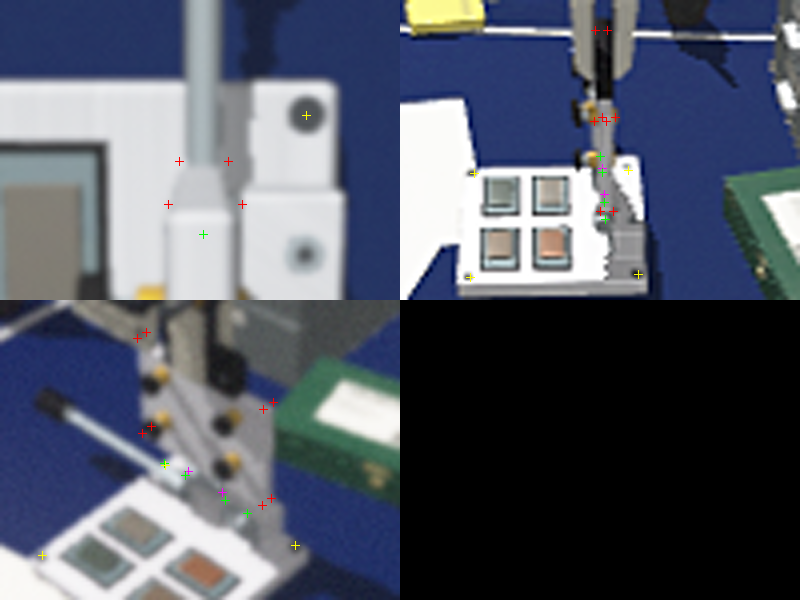

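```bash
python3 - <<'E'
from h import *
import pickle
d=pickle.load(open('D4.pkl','rb'))['wrist']
im=d['img'][118:150,236:270]; 
cv2.imwrite('pics/c6.png',cv2.resize(im,(34*22,32*18),interpolation=cv2.INTER_NEAREST))
g=im.astype(int).sum(2)//3
print('cols',list(range(236,270)))
for r in range(0,32,1): print(118+r,*g[r])
zb=70.2;L=lambda p: b+[0,0,zb]+Rj@np.array(p,float)
for z in(9,99):
  for x in(-5,5): print(z,x,proj(d,L([x,60,z])).round(2))
E
```

```text
cols [236, 237, 238, 239, 240, 241, 242, 243, 244, 245, 246, 247, 248, 249, 250, 251, 252, 253, 254, 255, 256, 257, 258, 259, 260, 261, 262, 263, 264, 265, 266, 267, 268, 269]
118 224 224 225 225 224 223 223 225 225 225 222 212 184 167 171 179 181 176 162 144 127 124 135 139 139 137 137 152 189 220 226 225 224 224
119 225 224 225 225 223 223 223 224 225 225 223 212 184 167 172 179 181 175 163 144 127 126 134 140 140 138 137 152 188 220 226 225 224 224
120 224 224 225 225 224 223 224 224 225 225 222 213 185 167 171 178 181 175 162 145 132 132 137 140 139 137 137 152 189 220 226 225 224 224
121 224 224 225 225 225 223 224 224 226 225 223 213 186 168 171 179 180 175 163 146 138 139 140 140 139 138 138 151 187 219 226 225 225 224
122 225 224 225 225 224 223 223 224 225 226 223 214 187 168 171 179 180 175 163 147 141 143 142 140 139 137 138 147 177 212 224 225 225 225
123 225 225 225 225 224 223 223 224 225 226 224 217 193 172 172 180 181 175 163 148 141 143 142 141 139 137 137 141 161 197 221 225 225 224
124 225 224 225 225 224 223 224 224 226 225 224 219 202 180 176 182 184 179 168 153 
[... 2939 characters left out ...]
 222 218 203 178 148 135 170 211 223 224 225 225 225 225
146 225 225 225 226 226 223 215 202 206 217 223 226 226 226 225 224 223 223 224 223 222 218 203 179 148 136 170 212 223 224 223 223 224 225
147 225 225 226 226 226 223 215 202 206 217 223 226 226 226 225 224 224 223 223 224 222 218 203 179 147 135 172 214 224 224 223 223 223 224
148 225 225 225 227 226 223 214 201 207 217 223 226 227 226 225 224 223 223 223 224 222 218 203 178 147 136 173 215 224 224 224 223 223 223
149 225 225 225 226 226 223 214 201 206 217 223 226 227 226 225 224 224 224 223 223 222 218 204 178 147 136 174 216 225 225 224 223 223 222
9 -5 [246.43 123.81]
9 5 [258.54 123.8 ]
99 -5 [243.53 134.69]
99 5 [262.08 134.68]
```

View pics/c6.png

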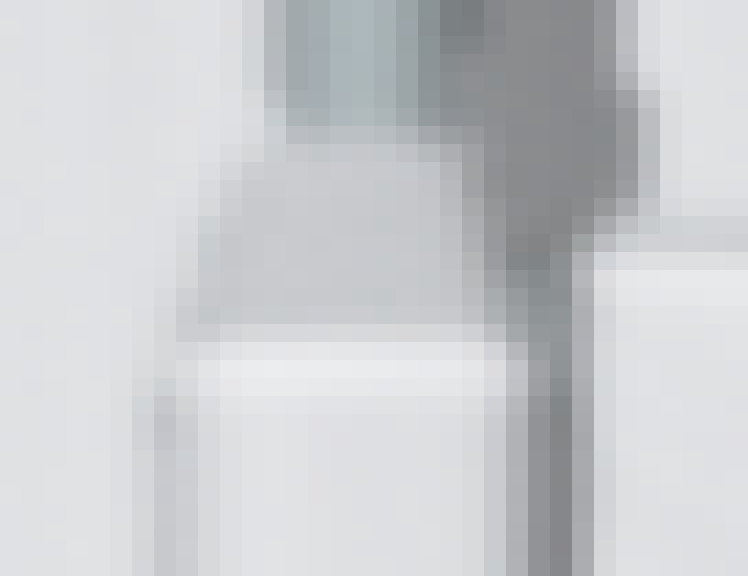

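Wrist close-up: plate end edges at columns ≈242.5–261 (predicted 243.5–262) and rows ≈135.7/125 (predicted 134.7/123.8), so the lid sits ~0.8 mm towards −y and ~0.4 mm towards −x; I correct for that and lower.

```bash
python3 - <<'E'
from h import *
import pickle
t=b+Rj@[0.4,0.8,147.07]
robot.move_linear(t+[0,0,22],speed=30); robot.sleep(.2)
f0=np.array(robot.current_contact_force())
s=robot.move_linear(t,speed=25,f_stop=6); robot.sleep(.5)
p=np.array(robot.current_tcp_pos())
print(s,Rj.T@(p-t),np.array(robot.current_contact_force())-f0,robot.current_ft_torque(),robot.current_gripper_width()*93,robot.current_t())
D={n:cam(n) for n in('wrist','side','scene')}; pickle.dump(D,open('D5.pkl','wb'))
overlay(D,p[2]-99.07,'c7.png')
E
```

```text
False [ 0.01849025 -0.0196473   0.03967707] [ 0.22383602  1.01763671 -0.81040283] [-0.06622311  0.05774946  0.01737268] 13.68402563820493 29.475
wrist 202 86
side 208 162
scene 199 162
```

View pics/c7.png

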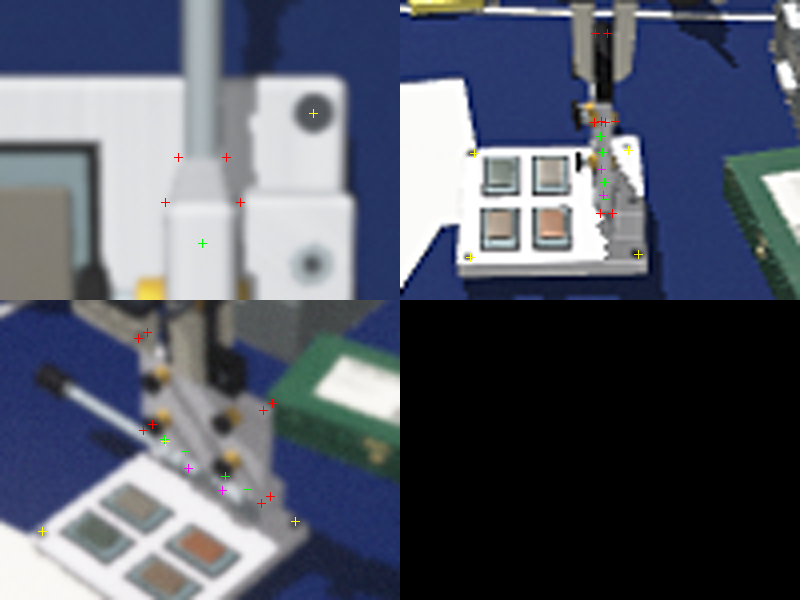

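No blocking contact; plate edges and screw now coincide with predictions. A small 1 N change along y: test whether a nudge relieves it.

```bash
python3 - <<'E'
from h import *
t=b+Rj@[0.4,0.8,147.07]
def rd(): 
    robot.sleep(.4); print(np.array(robot.current_contact_force()).round(2),np.array(robot.current_ft_torque()).round(3),round(robot.current_gripper_width()*93,2),robot.current_t())
rd()
for dy in(.7,1.4,0.7): robot.move_linear(t+Rj@[0,dy,0],speed=10); print(dy);rd()
E
```

```text
[-0.3   0.2  -2.88] [-0.08   0.107  0.012] 14.19 30.025
0.7
[-0.33  0.75 -3.07] [-0.048  0.032  0.026] 13.9 30.675
1.4
[-1.05 -0.16 -3.74] [-0.078  0.09  -0.042] 13.35 31.325
0.7
[-0.9  -0.49 -3.76] [-0.058  0.106  0.02 ] 13.94 31.975
```

```bash
python3 - <<'E'
from h import *
t=b+Rj@[0.4,1.0,147.07]
robot.move_linear(t,speed=10); robot.sleep(.8)
print(Rj.T@(np.array(robot.current_tcp_pos())-t),robot.current_t()); print(robot.hand_in())
E
```

```text
[ 0.01179982  0.00761006 -0.00399859] 33.025
the job is handed in; nothing more can be done
None
```

I pulled the pin until it would move no further (about 72.5 mm of measured travel) and handed the job in at 33.0 s. The lid is held upright and still in the gripper with its knuckle in the gap and its plungers to the front. Front-to-back and along-axis alignment was checked by camera, but bore height relies on your stated stand height, and I haven't seen the judge's result.

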